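Lock the mincer head with its pin, then hold the dial in the spring position

TASK

Get the electric mincer ready and give it a burst: take the loose retaining pin with the red grip from the accessory stand and push it fully home, upright, down through the holes in the motor unit's two lugs and the tongue of the mincer head between them. Only when the pin is in and released, turn the black dial clockwise past both clicks into the third, spring-loaded position at the red mark. It springs back as soon as it is let go, so finish while still holding the dial there; leave the things standing around where they are.

Things in the scene. Friction and masses are not known exactly. Their poses are not given: they have to be found in the camera images.
- mincer: white electric mincer, fixed; motor housing 130 (x) x 180 (y) x 175 mm high, origin at the worktop under its centre. x points away from its front, within 0.15 rad of the room's x; the steel head sticks out to -y (drive axis 90 mm up; feed neck rim 76 mm wide, 214 mm high, at y = -212 mm; ends at y = -280 mm). Dial on the flat top at x = -8, y = +20 mm
- pin_hole (a point): centre of the pin hole's mouth in the upper lug, 175 mm up, level with the housing's top, at (0, -115 mm) in the mincer's frame. Vertical hole 13 mm wide, 2 mm chamfer, in line through upper lug (8 mm), the head's tongue (12) and lower lug (8), 30 mm in all, open to 47 mm under the mouth. Upper lug 34 mm wide along x
- pin: loose pin, 50 g, upright: steel shank 10 mm thick, 38 mm long, tapered tip; collar 22 mm wide, 4 mm thick; round red grip 18 mm wide, 34 mm tall above it. Origin on the axis at the collar's underside, z up along the grip; fully home, the origin lies on pin_hole. At the start it stands in the stand's socket, collar 46 mm above the worktop; lift it 40 mm to free it
- accessory_stand: grey plastic stand, fixed, 64 (x) x 150 (y) mm, origin under its centre; socket for the pin (33 mm wide, 46 mm high) at y = -48 mm, two steel mincing plates standing upright at y = +20 and +46 mm, 68 mm high; its y axis lies within 0.2 rad of the room's
- dial (a joint): dial angle, rad, clockwise from above: 0 off; stays at clicks at 0.45 (one white dot) and 0.90 (two dots); then turns against a spring into the third position (red mark), 1.22 to the end stop at 1.40. Turning takes up to 0.16 N m, holding it in the third 0.1 to 0.18; let go there, it springs back
- dial_grip: black bar grip of the dial, 50 long (x) x 13 thick (y) x 32 mm high; origin at the centre of its underside, 182 mm up, on the dial's axis; x along the bar towards the white pointer line. When off, the bar stands 0.675 rad counter-clockwise (from above) from the mincer's x axis. Round skirt under it 50 mm wide, its top 183 mm up
- dish: small white bowl, 130 mm wide, 38 mm high, in front of the head's outlet; bystander; origin under its centre
- tomato: tomato, 57 mm, bystander; origin under its centre
- garlic: bulb of garlic, 56 mm, bystander; origin under its centre
- salt_mill: small clear salt mill, 44 mm wide, 90 mm high, bystander; origin under its centre
- spice_jar: spice jar with a dark cap, 44 mm wide, 96 mm high, bystander; origin under its centre
There are look-alikes about, which are no part of the job. There is more than one size of the pin; the job needs the smaller.

How it is judged (in metres and radians):
On the way, in this order (a step that is already met when the one before it is completed fails the run):
1. the pin is fully home through both lugs and the tongue, upright (distance between pin and pin_hole below 0.006 m and angle between pin's own z axis and vertical below 0.15 rad), for 0.2 s.
2. with the pin let go, the dial reaches the third, spring-loaded position (value of joint dial above 1.2 rad and contact force between the fingers and pin below 0.1 N), for 0.2 s.
At the end, for the whole second after the job is handed in: Through the last second the fingers hold the dial's grip (contact over 0.5 N) at more than 1.2 rad, in the third position; the released pin is upright (within 0.15 rad) and home (collar's underside within 6 mm of the hole's mouth) (all of step 1 and all of step 2 and contact force between the fingers and dial_grip above 0.5 N); the arm keeps its last pose, push and grip.
It fails at once if the dial is turned (beyond 0.25 rad) while the pin is not home (value of joint dial above 0.25 rad and distance between pin and pin_hole above 0.008 m).
It fails at once if a bystander (dish, tomato, garlic, salt mill or spice jar) is displaced by more than 30 mm (distance of any of dish, tomato, garlic, salt_mill, spice_jar from where it was at the start of the episode above 0.03 m).
It also fails if it takes over 53 s, if anything falls off the work surface, if the arm or the gripper's body presses on something with over 40 N, if the wrist force passes 120 N, or if a joint passes its speed limit or range.

ROBOT

A 6-joint arm with a two-finger parallel gripper is mounted at the origin on a cart in front of the work surface, level with it; the furniture and walls round the work are solid. World frame = base frame: x ahead of the robot, y to its left, z up, the work surface at z = 0. Lengths are in mm, angles in rad, forces in N, time in s.
With the tool pointing down it reaches from about 350 to 775 mm from the base axis. Payload 5.5 kg.
Tool frame: the origin (TCP) lies on the centre line of the jaws, within the pads' length; the fingertips stand 11 mm ahead of it and the grasp point (between the pads) lies 8 mm behind it (bot.finger_overhang is the distance from the TCP to the fingertips, in mm); z points along the fingers, y is the line along which they close (so a half turn about z gives the same grasp; the last joint's range is limited). The gripper opens to 85 mm and grips with 20 to 120 N. Pads are 22 mm wide; open, the fingers measure 114 mm over their backs; the gripper's body (76 mm by 85 mm) begins 54 mm behind the grasp point. The pads swing forward as they close: fully open they stand 13 mm farther back than shut.
Start: joints at [-0.14, 0.313, 0.046, 1.304, 0, 1.431], TCP at [575.04, -0.015, 242.323] pointing down, gripper open.
Joint ranges: [-2.76, 2.76], [-0.86, 1.69], [-1.03, 1.26], [-2.2, 2.34], [-1.47, 1.5], [-3.14, 3.14]. Speed limits (rad/s): [2.57, 2.57, 3.14, 3.14, 3.14, 3.14].

INTERFACE

Orientations are given as a unit quaternion [w, x, y, z].
In Python, from plant import bot gives the robot as it stands.
- The arm moves only by the tool drive_tool, never from a script. Its argument "deltas" is a list of rows, each an object of numbers: "ax", "ay", "az": the turn, a rotation vector about the tool's x, y, z in degrees; "dx", "dy", "dz": the shift along the tool's x, y, z in m; "grip": the finger opening in m, from 0 to 0.0854. In form: [{"ax": .., "ay": .., "az": .., "dx": .., "dy": .., "dz": .., "grip": ..}, ...]. A call has 1 to 12 rows; each row shifts and turns the commanded pose from where the row before left it, along the tool's axes as they then stand; what a row does not reach is not made up. A row lasts 1/8 s, in which the tool goes at most 62.5 mm and 10.7 degrees, less where a joint would pass 70% of its speed; a pose out of reach is approached as far as the arm can. A call with a gripper value outside its range is refused whole. The fingers move at their own pace and stop on an object; "force" is the grip in N (left out, the last holds). Time passes only in rows, so rows that do not move let the fingers close. It gives the time, the measured TCP pose, the force, the opening and the grip force at its end, in the units of the state.
- bot.sense(): the state, without advancing time (a new reading comes with each control period).
- bot.read_camera(name): name is "scene" or "side" or "wrist"; returns (picture, depth): 384x512x3 uint8, red, green, blue; 384x512 float32, mm along the optical axis (not along the pixel's ray), 0 where there is no reading.
- bot.camera_model(name): a dict with "K" (3x3 intrinsics, pixels), "k1" (the pictures are not rectified: a ray, as slopes to the right and down, at radius r is drawn at 1 + k1 r^2 times it, then the intrinsics apply), "eye" and "rotation" of the camera in the world. Camera axes: x right, y down, z forward; pixel columns grow to the right and rows downward; lengths in mm; the calibration is good to about 2 mm. A picture is of the moment at which its call begins: read the wrist's pose just before it. camera_model takes no time and is no camera call; for the wrist camera it gives the pose at the moment of the call.
- bot.finish_job(): hands the job in; it is judged then, once.
The state is a dict: "t": time; "qpos": joint angles; "qvel": joint speeds; "joint_torque": joint torques, N m; "position": TCP position; "ee_rot": TCP orientation; "force": force on the tool from outside, world axes, zero at the start; "moment": the same for the moment, N m; "opening": opening from 0.0 (shut) to 1.0 (fully open); "finger_force": force on a finger pad.
Only numpy, scipy, OpenCV 4.12 (cv2) and the standard library are available. Lean on these libraries where they do the work, as an engineer would, in place of code of your own. Each camera call takes 0.05 s, during which the arm holds its last target. There are 200 camera calls.

## Working session

There is one attempt and no reset: what is moved stays moved. The work goes in short steps, Python scripts to look and compute and a tool call to move; the robot and the scene stay as the last step left them, time stands still between calls to the robot, and variables do not carry over. Pictures are saved under pics/ and viewed, at most 10 in all, crops included, and the job is handed in when it is done.

Besides the shell and the picture viewer there is one more tool, called after "Call:" by a JSON object that holds its "op" and its "data". drive_tool: Moves the arm, as the interface text tells. Its arguments: {"type":"object","properties":{"deltas":{"type":"array","items":{"type":"object","properties":{"ax":{"type":"number"},"ay":{"type":"number"},"az":{"type":"number"},"dx":{"type":"number"},"dy":{"type":"number"},"dz":{"type":"number"},"grip":{"type":"number"}}}},"force":{"type":"number"}},"required":["deltas"]}

```bash
mkdir -p pics
cat > h.py <<'E'
import numpy as np, cv2
from plant import bot
def grab(n):
    m=bot.camera_model(n); p,d=bot.read_camera(n); np.savez(f'{n}.npz',p=p,d=d,K=m['K'],k1=m['k1'],eye=m['eye'],R=m['rotation'])
    return p,d
def cloud(n):
    f=np.load(f'{n}.npz'); K=f['K'];d=f['d'];k=float(f['k1'])
    v,u=np.mgrid[0:384,0:512]
    pts=np.stack([u,v],-1).reshape(-1,1,2).astype(float)
    s=cv2.undistortPoints(pts,K,np.array([k,0,0,0,0])).reshape(384,512,2)
    c=np.dstack([s*d[...,None],d])
    return c@f['R'].T+f['eye'], f['p'], d
E
python3 - <<'E'
from h import *
for n in ['scene','side']:
    p,d=grab(n); cv2.imwrite(f'pics/{n}0.png',cv2.resize(p[...,::-1],(800,600)))
    f=np.load(n+'.npz'); print(f['eye'],f['R'])
s=bot.sense(); print(s['t'],s['position'],s['ee_rot'],s['opening'],bot.finger_overhang)
E
```

```text
[ -17.86519039 -518.46699218  772.12746704] [-0.38301398  0.82333775 -0.38377708  0.16772117]
[ 116.07810416 -589.9352853   596.50243837] [-0.44874574  0.84181855 -0.25980234  0.14990505]
0.1 [5.74560904e+02 2.33657645e-02 2.41485698e+02] [-6.41680730e-04  7.07121136e-01  7.07091951e-01 -5.10574600e-04] 0.9967641721672016 11.0
```

View pics/scene0.png

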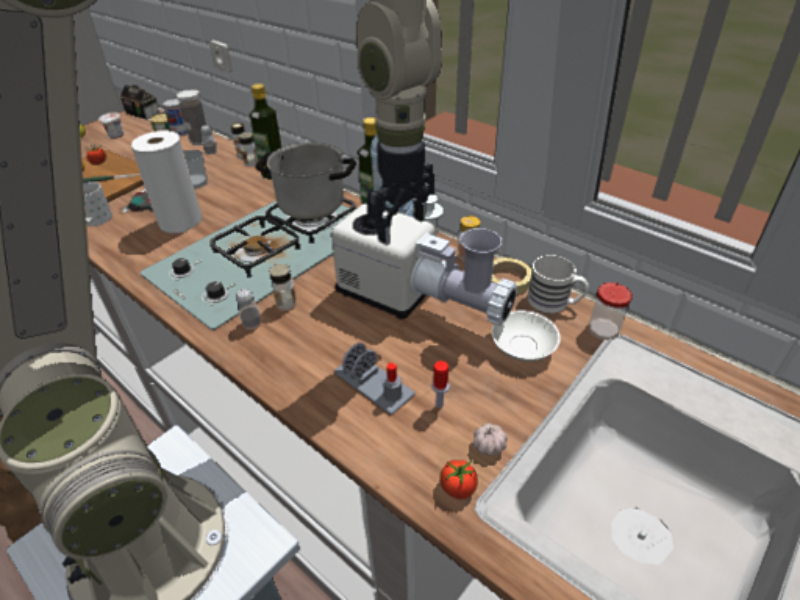

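View pics/side0.png

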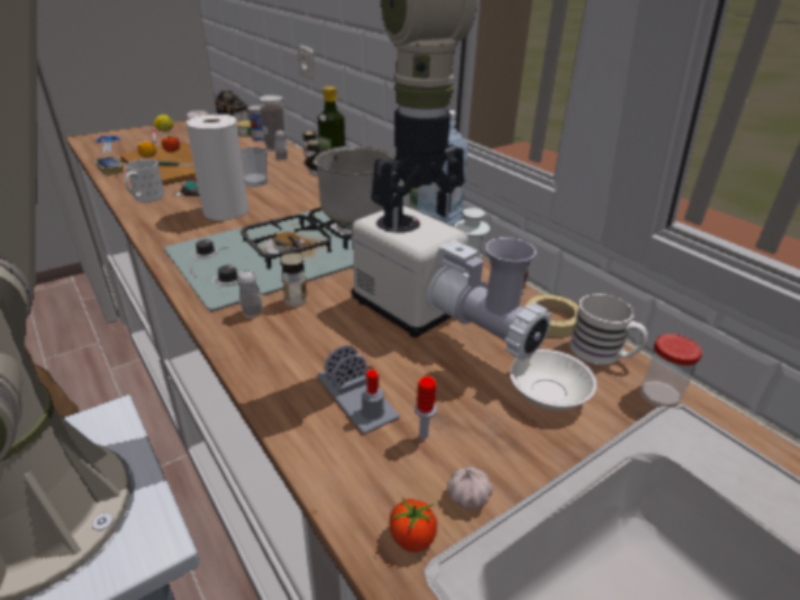

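The scene view (800x600) shows two red-gripped pins. One stands in the stand's socket at (392,380), the other, larger, stands free at (440,380). The mincer top is near (385,235), the lug near (435,250) and the neck near (480,245). The description points to the pin in the stand; I'll measure both and check with a crop.

```bash
sed -i "s/    c=np.dstack/    from scipy.spatial.transform import Rotation as Ro\n    q=f['R']; M=Ro.from_quat([q[1],q[2],q[3],q[0]]).as_matrix()\n    c=np.dstack/; s/@f\['R'\].T/@M.T/" h.py
python3 - <<'E'
from h import *
p,d=grab('wrist')
for n in ['scene','side','wrist']:
    X,p,d=cloud(n); ok=d>0; hsv=cv2.cvtColor(p,cv2.COLOR_RGB2HSV)
    print(n,'table z',np.median(X[...,2][ok&(abs(X[...,2])<15)]))
    red=((hsv[...,0]<6)|(hsv[...,0]>174))&(hsv[...,1]>190)&(hsv[...,2]>90)&ok
    k,l,st,ce=cv2.connectedComponentsWithStats(red.astype(np.uint8))
    for i in range(1,k):
        if st[i,4]>25:
            Q=X[l==i]; print(st[i],np.percentile(Q,[5,50,95],axis=0).round(1).tolist())
    top=ok&(abs(X[...,2]-175)<5)&(hsv[...,1]<40)&(hsv[...,2]>120)&(X[...,0]<800)&(X[...,0]>400)
    k,l,st,ce=cv2.connectedComponentsWithStats(top.astype(np.uint8))
    for i in range(1,k):
        if st[i,4]>60:
            Q=X[l==i]; r=cv2.minAreaRect(Q[:,:2].astype(np.float32)); print('top',st[i],r,np.median(Q[:,2]))
p=np.load('scene.npz')['p'][...,::-1]
a=cv2.resize(p[215:275,205:300],(800,505),interpolation=3)
w=np.load('wrist.npz')['p'][...,::-1]
cv2.imwrite('pics/crop1.png',a); cv2.imwrite('pics/wrist0.png',cv2.resize(w,(800,600)))
E
```

```text
scene table z 1.6778957597327349
[56 95 11  8 45] [[504.4, 1173.9, 49.8], [521.6, 1183.4, 59.0], [542.6, 1198.2, 66.8]]
[278 231   9  11  77] [[460.9, -178.8, 73.3], [469.6, -170.5, 106.5], [496.8, -149.4, 108.8]]
[248 232   6   6  26] [[428.7, -98.0, 80.0], [435.3, -93.4, 84.3], [441.5, -86.5, 85.8]]
[283 297  22  21 253] [[340.3, -312.0, 29.6], [352.7, -298.2, 41.4], [374.5, -268.5, 47.4]]
top [212 131  75  32 879] ((647.9920043945312, 85.86206817626953), (123.21720886230469, 228.43777465820312), 8.782156944274902) 175.17222622475276
side table z 1.0252383712236792
[235 237   7  14  77] [[427.3, -98.4, 58.9], [432.1, -95.5, 79.0], [439.1, -85.6, 85.2]]
[267 241  12  23 196] [[459.5, -178.5, 67.7], [467.1, -173.9, 98.0], [478.6, -160.3, 108.3]]
[254 338  25  14 201] [[340.7, -312.0, 23.4], [350.8, -305.6, 34.3], [373.8, -293.9, 42.1]]
top [ 227  132   79   34 1057] ((646.6150512695312, 86.8194580078125), (122.98445892333984, 227.6737823486328), 8.637049674987793) 175.1297748262706
wrist table z 0.31747271136686095
[392  40   9  13  58] [[659.6, 112.7, 176.5], [661.9, 115.9, 177.7], [663.9, 119.0, 178.7]]
[138 240  21  21 213] [[429.1, -94.1, 59.7], [438.2, -87.3, 81.9], [442.5, -82.6, 85.1]]
[184 292   8  13  44] [[475.9, -167.3, 65.4], [480.0, -158.9, 72.2], [482.5, -156.0, 77.2]]
[167 300  24  29 347] [[466.4, -172.6, 83.2], [476.6, -161.3, 105.1], [482.5, -155.2, 108.0]]
top [  267     0   188   184 21376] ((646.72265625, 90.42951202392578), (121.63634490966797, 125.24644470214844), 8.500974655151367) 174.9216039539084
top [401  16   9  16 104] ((665.92529296875, 129.30758666992188), (8.873639106750488, 5.35837984085083), 83.42352294921875) 177.01670135904084
top [ 345  175   53   70 2723] ((660.4710083007812, 0.011066436767578125), (39.262237548828125, 54.68989562988281), 8.429295539855957) 175.29694914176713
```

View pics/crop1.png

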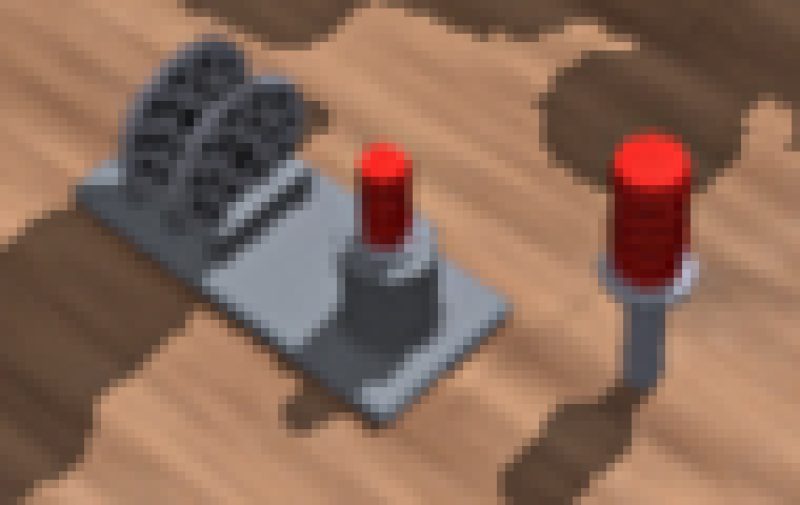

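View pics/wrist0.png

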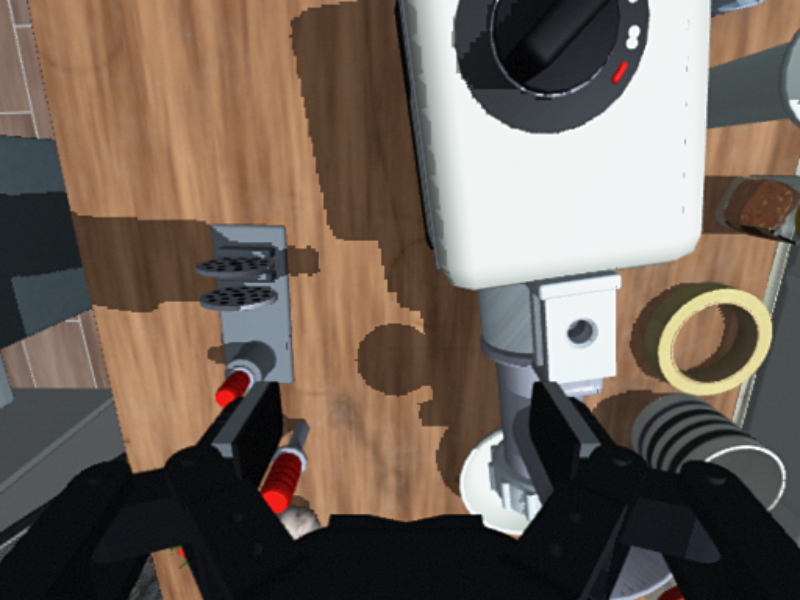

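The crop and measurements confirm the choice. The stand pin's top is at z≈85 mm, which matches 46+4+34, and it is the smaller one; the free pin is fatter, with its top at 108 mm. The wrist view shows the hole at (581,331) of 800x600 and the dial near (555,40).

```bash
cat >> h.py <<'E'
from scipy.spatial.transform import Rotation as Ro
def ray(n,u,v,z):
    f=np.load(f'{n}.npz'); q=f['R']; M=Ro.from_quat([q[1],q[2],q[3],q[0]]).as_matrix()
    s=cv2.undistortPoints(np.array([[[u,v]]],float),f['K'],np.array([float(f['k1']),0,0,0,0])).ravel()
    r=M@[s[0],s[1],1]; return f['eye']+r*(z-f['eye'][2])/r[2]
def redtop(n,zlo,zhi,box=None):
    X,p,d=cloud(n); hsv=cv2.cvtColor(p,cv2.COLOR_RGB2HSV)
    m=((hsv[...,0]<6)|(hsv[...,0]>174))&(hsv[...,1]>150)&(hsv[...,2]>70)&(X[...,2]>zlo)&(X[...,2]<zhi)&(abs(X[...,0]-437)<25)&(abs(X[...,1]+90)<25)
    Q=X[m]; return len(Q),Q.mean(0).round(1),cv2.minEnclosingCircle(Q[:,:2].astype(np.float32)), Q[:,:2].min(0),Q[:,:2].max(0)
E
python3 - <<'E'
from h import *
for n in ['scene','side','wrist']:
    try: print(n,redtop(n,82.5,90))
    except Exception as e: print(n,e)
h=ray('wrist',581*.64,331*.64,175); print('hole',h)
X,p,d=cloud('wrist')
# bar of dial
m=(X[...,2]>205)&(X[...,2]<220)&(d>0)
Q=X[m]; 
for n in ['wrist','scene','side']:
    X,p,d=cloud(n); m=(X[...,2]>209)&(X[...,2]<219)&(abs(X[...,0]-620)<50)&(abs(X[...,1]-130)<50)&(p.max(-1)<90)
    Q=X[m][:,:2].astype(np.float32)
    if len(Q)>10: print(n,len(Q),cv2.minAreaRect(Q))
for y in (.14,.148): 
    c,s=np.cos(y),np.sin(y); print('dial pred',h[:2]+np.array([[c,-s],[s,c]])@[-8,135])
E
```

```text
scene (22, array([435.6, -91.4,  84.7]), ((434.8163757324219, -89.54620361328125), 7.9433913230896), array([427.27148943, -97.06293406]), array([442.08548304, -83.88427262]))
side (29, array([434.3, -90.9,  84.2]), ((434.2618713378906, -91.0566635131836), 7.504092216491699), array([427.00136088, -98.5562586 ]), array([441.75495822, -83.8452734 ]))
wrist (101, array([434.4, -89.3,  84.1]), ((435.0502014160156, -90.6013412475586), 7.8383402824401855), array([427.58445157, -97.60672607]), array([442.35821309, -82.7943971 ]))
hole [6.60672463e+02 1.97968179e-01 1.75000000e+02]
wrist 1283 ((625.4102783203125, 123.81312561035156), (29.98882293701172, 13.390481948852539), 46.466121673583984)
side 17 ((633.3948364257812, 129.03749084472656), (45.17926025390625, 5.640130996704102), 46.7137336730957)
dial pred [633.91241433 132.76078275]
dial pred [632.85277945 132.54246266]
```

Call:
{"op": "drive_tool", "data": {"deltas": [{"dx":-0.0226,"dy":-0.035,"grip":0.05},{"dx":-0.0226,"dy":-0.035,"grip":0.05},{"dx":-0.0226,"dy":-0.035,"grip":0.05},{"dx":-0.0226,"dy":-0.035,"grip":0.05},{"dz":0.04},{"dz":0.04},{},{}], "force": 40}}

```text
schema error: expected keys ax, ay, az, dx, dy, dz, grip
```

Run:
```python
from h import *
s=bot.sense(); print(s['t'],s['position'],s['ee_rot'],s['force'],s['opening'],s['qpos'])
grab('wrist')
try: print(redtop('wrist',82.5,90))
except Exception as e: print(e)
h=[r for r in [0]]
cv2.imwrite('pics/w1.png',cv2.resize(np.load('wrist.npz')['p'][...,::-1],(800,600)))
```

```text
0.15 [5.74638991e+02 3.86768493e-02 2.41614755e+02] [-5.47369066e-04  7.07092521e-01  7.07120704e-01 -4.21653201e-04] [-0.10759385 -0.15941048  0.40906649] 0.9993064624290513 [-1.39596768e-01  3.13832957e-01  4.52495597e-02  1.30359474e+00
 -1.46512544e-05  1.43115971e+00]
(104, array([434.3, -89.2,  84.1]), ((435.1597900390625, -90.35883331298828), 8.104658126831055), array([427.73325997, -97.25953744]), array([442.72784159, -82.68875648]))
```

View pics/w1.png

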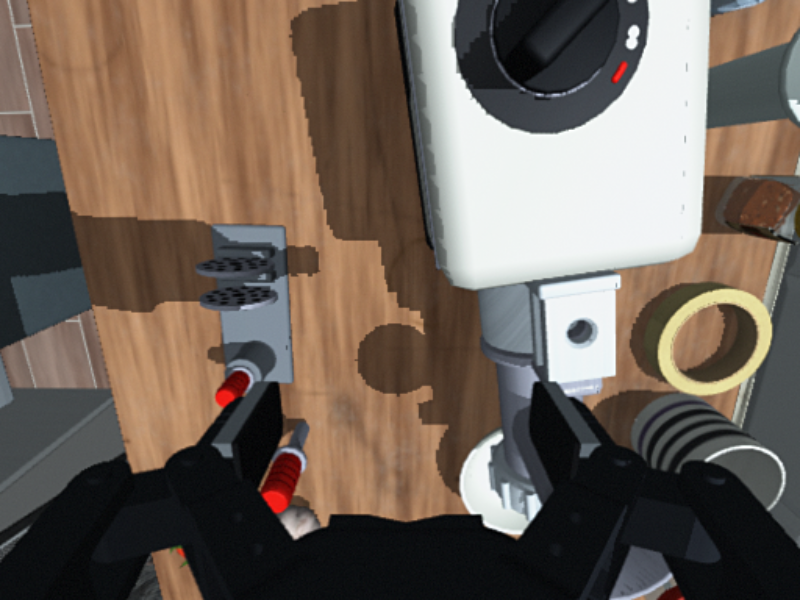

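The move call was refused because every row needs all seven keys, so the view is unchanged. I'll resend it with full rows.

Call:
{"op": "drive_tool", "data": {"deltas": [{"ax":0,"ay":0,"az":0,"dx":-0.0226,"dy":-0.035,"dz":0,"grip":0.05},{"ax":0,"ay":0,"az":0,"dx":-0.0226,"dy":-0.035,"dz":0,"grip":0.05},{"ax":0,"ay":0,"az":0,"dx":-0.0226,"dy":-0.035,"dz":0,"grip":0.05},{"ax":0,"ay":0,"az":0,"dx":-0.0226,"dy":-0.035,"dz":0,"grip":0.05},{"ax":0,"ay":0,"az":0,"dx":0,"dy":0,"dz":0.04,"grip":0.05},{"ax":0,"ay":0,"az":0,"dx":0,"dy":0,"dz":0.04,"grip":0.05},{"ax":0,"ay":0,"az":0,"dx":0,"dy":0,"dz":0,"grip":0.05},{"ax":0,"ay":0,"az":0,"dx":0,"dy":0,"dz":0,"grip":0.05}], "force": 40}}

```text
t: 1.2
position: [435.7, -90.6, 163.4]
ee_rot: [0.0, 0.707, 0.707, 0.0]
force: [-0.3, -0.0, -0.4]
opening: 0.588
finger_force: 0.0
```

Run:
```python
from h import *
s=bot.sense(); print(s['t'],s['position'],s['ee_rot'],s['force'],s['opening'],s['qpos'])
grab('wrist')
try: print(redtop('wrist',82.5,90))
except Exception as e: print(e)
cv2.imwrite('pics/w2.png',cv2.resize(np.load('wrist.npz')['p'][...,::-1],(800,600)))
```

```text
1.2 [435.65028183 -90.57239295 163.44222485] [4.76104306e-04 7.07036540e-01 7.07176825e-01 2.05496043e-04] [-0.2608811  -0.03833872 -0.44989483] 0.587839665838125 [-3.85759083e-01  1.05229335e-01 -4.15993567e-01  1.04853634e+00
  8.21845978e-06  1.18483885e+00]
(274, array([434.3, -89.9,  84. ]), ((434.1952819824219, -90.00921630859375), 7.958951473236084), array([426.85487735, -97.80137528]), array([441.66359737, -82.68024841]))
```

Call:
{"op": "drive_tool", "data": {"deltas": [{"ax":0,"ay":0,"az":0,"dx":0.0005,"dy":-0.001,"dz":0.035,"grip":0.05},{"ax":0,"ay":0,"az":0,"dx":0,"dy":0,"dz":0.035,"grip":0.05},{"ax":0,"ay":0,"az":0,"dx":0,"dy":0,"dz":0.02,"grip":0.05},{"ax":0,"ay":0,"az":0,"dx":0,"dy":0,"dz":0.009,"grip":0.05},{"ax":0,"ay":0,"az":0,"dx":0,"dy":0,"dz":0,"grip":0.05},{"ax":0,"ay":0,"az":0,"dx":0,"dy":0,"dz":0,"grip":0.0},{"ax":0,"ay":0,"az":0,"dx":0,"dy":0,"dz":0,"grip":0.0},{"ax":0,"ay":0,"az":0,"dx":0,"dy":0,"dz":0,"grip":0.0},{"ax":0,"ay":0,"az":0,"dx":0,"dy":0,"dz":0,"grip":0.0},{"ax":0,"ay":0,"az":0,"dx":0,"dy":0,"dz":0,"grip":0.0}], "force": 40}}

```text
t: 2.5
position: [434.9, -90.3, 64.4]
ee_rot: [0.001, 0.707, 0.707, 0.0]
force: [-0.2, 1.1, 6.4]
opening: 0.196
finger_force: 39.0
```

Call:
{"op": "drive_tool", "data": {"deltas": [{"ax":0,"ay":0,"az":0,"dx":0,"dy":0,"dz":-0.02,"grip":0.0},{"ax":0,"ay":0,"az":0,"dx":0,"dy":0,"dz":-0.04,"grip":0.0},{"ax":0,"ay":0,"az":0,"dx":0,"dy":0,"dz":-0.05,"grip":0.0},{"ax":0,"ay":0,"az":0,"dx":0,"dy":0,"dz":-0.05,"grip":0.0},{"ax":0,"ay":0,"az":0,"dx":0,"dy":0,"dz":-0.04,"grip":0.0},{"ax":0,"ay":0,"az":0,"dx":0.02,"dy":0.037,"dz":0,"grip":0.0},{"ax":0,"ay":0,"az":0,"dx":0.025,"dy":0.05,"dz":0,"grip":0.0},{"ax":0,"ay":0,"az":0,"dx":0.025,"dy":0.05,"dz":0,"grip":0.0},{"ax":0,"ay":0,"az":0,"dx":0.0205,"dy":0.05,"dz":0,"grip":0.0},{"ax":0,"ay":0,"az":-8.5,"dx":0,"dy":0,"dz":0,"grip":0.0},{"ax":0,"ay":0,"az":0,"dx":0,"dy":0,"dz":0,"grip":0.0},{"ax":0,"ay":0,"az":0,"dx":0,"dy":0,"dz":0,"grip":0.0}], "force": 40}}

```text
t: 4.0
position: [620.6, 0.4, 263.5]
ee_rot: [0.0, 0.654, 0.757, -0.0]
force: [-1.0, -0.0, 0.2]
opening: 0.196
finger_force: 39.7
```

Run:
```python
from h import *
s=bot.sense(); print(s['t'],s['position'],s['ee_rot'],s['force'],s['opening'],s['qpos'])
grab('wrist')
cv2.imwrite('pics/w3.png',cv2.resize(np.load('wrist.npz')['p'][...,::-1],(800,600)))
```

```text
4.0 [6.20562367e+02 4.05103320e-01 2.63539337e+02] [ 9.14667933e-06  6.53775505e-01  7.56688568e-01 -1.04170847e-05] [-0.98603507 -0.00768112  0.17139272] 0.19609862352107335 [-1.28609365e-01  4.01203707e-01  2.24409346e-01  1.39399819e+00
 -2.74673456e-05  1.29651715e+00]
```

View pics/w3.png

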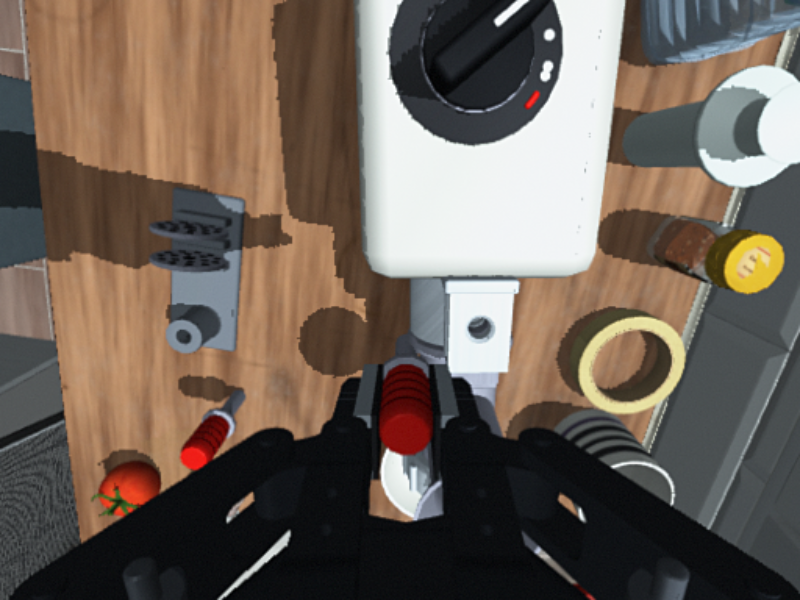

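The smaller pin is held straight between the pads at (405,410), and the stand's socket at (185,330) is empty. The hole is at (482,328) and the dial at (480,45).

Run:
```python
from h import *
p=np.load('wrist.npz')['p']
# refine hole: dark blob within the lug crop
g=cv2.cvtColor(p,cv2.COLOR_RGB2GRAY)[195:228,290:326]; m=(g<150).astype(np.uint8)
k,l,st,ce=cv2.connectedComponentsWithStats(m)
for i in range(1,k): print(st[i],ce[i]+[290,195])
h=ray('wrist',482*.64,328*.64,175); print('hole',h)
X,p,d=cloud('wrist'); hsv=cv2.cvtColor(p,cv2.COLOR_RGB2HSV)
top=(d>0)&(abs(X[...,2]-175)<4)&(hsv[...,1]<40)&(hsv[...,2]>120)
k,l,st,ce=cv2.connectedComponentsWithStats(top.astype(np.uint8))
for i in range(1,k):
    if st[i,4]>300: Q=X[l==i]; print(st[i],cv2.minAreaRect(Q[:,:2].astype(np.float32)))
```

```text
[  9   8  16  14 164] [306.7195122  209.67682927]
hole [ 6.62071662e+02 -3.08939099e-02  1.75000000e+02]
[  231     0   169   176 17873] ((646.6146240234375, 92.29158020019531), (120.69659423828125, 128.0933837890625), 8.754101753234863)
[ 285  179   48   59 2233] ((660.8616943359375, 0.5468692779541016), (39.737449645996094, 53.76541519165039), 8.317842483520508)
```

Call:
{"op": "drive_tool", "data": {"deltas": [{"ax":0,"ay":0,"az":0,"dx":-0.0033,"dy":0.0202,"dz":0,"grip":0.0},{"ax":0,"ay":0,"az":0,"dx":-0.003,"dy":0.02,"dz":0,"grip":0.0},{"ax":0,"ay":0,"az":0,"dx":0,"dy":0,"dz":0.015,"grip":0.0},{"ax":0,"ay":0,"az":0,"dx":0,"dy":0,"dz":0.012,"grip":0.0},{"ax":0,"ay":0,"az":0,"dx":0,"dy":0,"dz":0,"grip":0.0},{"ax":0,"ay":0,"az":0,"dx":0,"dy":0,"dz":0,"grip":0.0}], "force": 40}}

```text
t: 4.8
position: [661.2, 0.3, 236.6]
ee_rot: [-0.0, 0.653, 0.757, -0.0]
force: [0.8, 0.8, -0.5]
opening: 0.194
finger_force: 39.7
```

Call:
{"op": "drive_tool", "data": {"deltas": [{"ax":0,"ay":0,"az":0,"dx":0,"dy":0,"dz":0.004,"grip":0.0},{"ax":0,"ay":0,"az":0,"dx":0,"dy":0,"dz":0.004,"grip":0.0},{"ax":0,"ay":0,"az":0,"dx":0,"dy":0,"dz":0.004,"grip":0.0},{"ax":0,"ay":0,"az":0,"dx":0,"dy":0,"dz":0.004,"grip":0.0},{"ax":0,"ay":0,"az":0,"dx":0,"dy":0,"dz":0,"grip":0.0}], "force": 40}}

```text
t: 5.42
position: [661.5, 0.3, 219.7]
ee_rot: [-0.0, 0.653, 0.758, -0.0]
force: [0.4, -1.2, -0.3]
opening: 0.199
finger_force: 39.7
```

Call:
{"op": "drive_tool", "data": {"deltas": [{"ax":0,"ay":0,"az":0,"dx":0,"dy":0,"dz":0.005,"grip":0.0},{"ax":0,"ay":0,"az":0,"dx":0,"dy":0,"dz":0.005,"grip":0.0},{"ax":0,"ay":0,"az":0,"dx":0,"dy":0,"dz":0.005,"grip":0.0},{"ax":0,"ay":0,"az":0,"dx":0,"dy":0,"dz":0.005,"grip":0.0},{"ax":0,"ay":0,"az":0,"dx":0,"dy":0,"dz":0,"grip":0.0}], "force": 40}}

```text
t: 6.05
position: [661.4, 0.3, 199.6]
ee_rot: [-0.0, 0.653, 0.758, -0.0]
force: [0.1, -0.4, 0.3]
opening: 0.197
finger_force: 39.7
```

Call:
{"op": "drive_tool", "data": {"deltas": [{"ax":0,"ay":0,"az":0,"dx":0,"dy":0,"dz":0.004,"grip":0.0},{"ax":0,"ay":0,"az":0,"dx":0,"dy":0,"dz":0.002,"grip":0.0},{"ax":0,"ay":0,"az":0,"dx":0,"dy":0,"dz":0,"grip":0.0},{"ax":0,"ay":0,"az":0,"dx":0,"dy":0,"dz":0,"grip":0.0}], "force": 40}}

```text
t: 6.55
position: [661.8, 0.3, 194.4]
ee_rot: [0.0, 0.653, 0.758, 0.0]
force: [0.0, -0.2, -0.2]
opening: 0.197
finger_force: 39.7
```

Still no resistance, so I'll push another 2 mm, release and lift.

Call:
{"op": "drive_tool", "data": {"deltas": [{"ax":0,"ay":0,"az":0,"dx":0,"dy":0,"dz":0.001,"grip":0.0},{"ax":0,"ay":0,"az":0,"dx":0,"dy":0,"dz":0.001,"grip":0.0},{"ax":0,"ay":0,"az":0,"dx":0,"dy":0,"dz":0,"grip":0.0},{"ax":0,"ay":0,"az":0,"dx":0,"dy":0,"dz":0,"grip":0.0}], "force": 40}}

```text
t: 7.05
position: [661.9, 0.3, 193.4]
ee_rot: [0.001, 0.653, 0.758, 0.0]
force: [-1.8, 0.9, 5.6]
opening: 0.196
finger_force: 40.2
```

Call:
{"op": "drive_tool", "data": {"deltas": [{"ax":0,"ay":0,"az":0,"dx":0,"dy":0,"dz":0,"grip":0.05},{"ax":0,"ay":0,"az":0,"dx":0,"dy":0,"dz":0,"grip":0.05},{"ax":0,"ay":0,"az":0,"dx":0,"dy":0,"dz":0,"grip":0.05},{"ax":0,"ay":0,"az":0,"dx":0,"dy":0,"dz":0,"grip":0.05},{"ax":0,"ay":0,"az":0,"dx":0,"dy":0,"dz":-0.02,"grip":0.05},{"ax":0,"ay":0,"az":0,"dx":0,"dy":0,"dz":-0.03,"grip":0.05},{"ax":0,"ay":0,"az":0,"dx":0,"dy":0,"dz":-0.03,"grip":0.05},{"ax":0,"ay":0,"az":0,"dx":-0.02,"dy":-0.03,"dz":0,"grip":0.05},{"ax":0,"ay":0,"az":0,"dx":-0.02,"dy":-0.03,"dz":0,"grip":0.05},{"ax":0,"ay":0,"az":0,"dx":0,"dy":0,"dz":0,"grip":0.05},{"ax":0,"ay":0,"az":0,"dx":0,"dy":0,"dz":0,"grip":0.05}], "force": 40}}

```text
t: 8.43
position: [608.7, -48.1, 272.5]
ee_rot: [0.0, 0.653, 0.757, 0.0]
force: [-0.3, -0.5, 0.2]
opening: 0.58
finger_force: 0.0
```

Run:
```python
from h import *
s=bot.sense(); print(s['t'],s['position'],s['ee_rot'],s['force'],s['opening'],s['qpos'])
grab('wrist')
X,p,d=cloud('wrist'); hsv=cv2.cvtColor(p,cv2.COLOR_RGB2HSV)
m=((hsv[...,0]<6)|(hsv[...,0]>174))&(hsv[...,1]>150)&(hsv[...,2]>70)&(abs(X[...,0]-661)<25)&(abs(X[...,1])<25)&(X[...,2]>170)
Q=X[m]; print(len(Q)); 
if len(Q): print('pin z',np.percentile(Q[:,2],[1,50,90,99]),Q[Q[:,2]>np.percentile(Q[:,2],99)-3].mean(0))
m=(X[...,2]>208)&(X[...,2]<219)&(abs(X[...,0]-633)<40)&(abs(X[...,1]-132)<40)
Q=X[m][:,:2].astype(np.float32); print(len(Q), cv2.minAreaRect(Q) if len(Q)>5 else '')
cv2.imwrite('pics/w4.png',cv2.resize(np.load('wrist.npz')['p'][...,::-1],(800,600)))
```

```text
8.425 [608.68233303 -48.07278657 272.51919616] [2.73416254e-04 6.52877864e-01 7.57463071e-01 3.40431102e-04] [-0.34579557 -0.51954178  0.19470993] 0.5803138809636244 [-2.10375939e-01  3.79105747e-01  2.13503190e-01  1.40438712e+00
  3.34539423e-04  1.21237954e+00]
497
pin z [196.44075914 212.79935239 213.87061943 214.44716626] [6.60583808e+02 2.11525587e-01 2.13089953e+02]
0
```

View pics/w4.png

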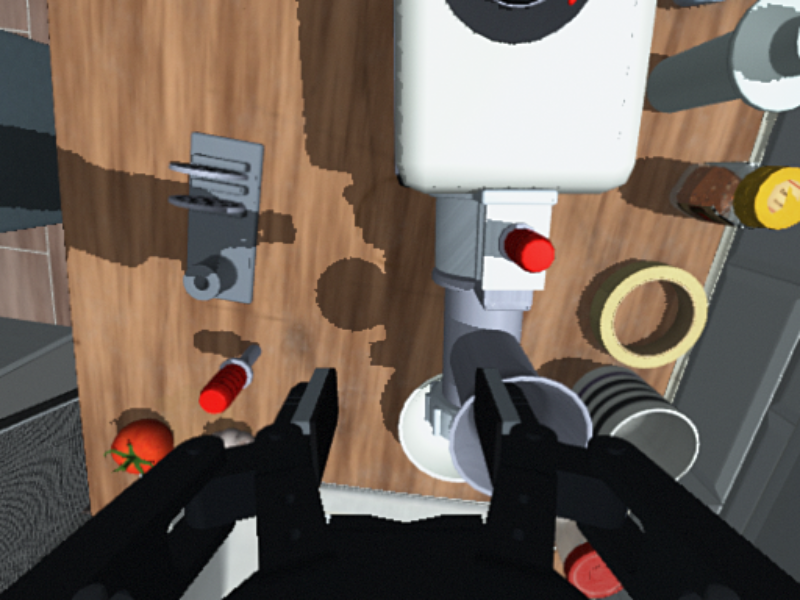

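The pin stands in the lug at (528,248). Its grip top is at z≈213 mm, which is fully home, and it is released. Next I'll move over the dial.

Call:
{"op": "drive_tool", "data": {"deltas": [{"ax":0,"ay":0,"az":0,"dx":0.043,"dy":0.0127,"dz":0,"grip":0.05},{"ax":0,"ay":0,"az":0,"dx":0.044,"dy":0.0127,"dz":0,"grip":0.05},{"ax":0,"ay":0,"az":0,"dx":0.044,"dy":0.0127,"dz":0,"grip":0.05},{"ax":0,"ay":0,"az":0,"dx":0.044,"dy":0.0127,"dz":0,"grip":0.05},{"ax":0,"ay":0,"az":-10.5,"dx":0,"dy":0,"dz":0,"grip":0.05},{"ax":0,"ay":0,"az":-10.5,"dx":0,"dy":0,"dz":0,"grip":0.05},{"ax":0,"ay":0,"az":-10.5,"dx":0,"dy":0,"dz":0,"grip":0.05},{"ax":0,"ay":0,"az":-10.5,"dx":0,"dy":0,"dz":0,"grip":0.05},{"ax":0,"ay":0,"az":-10.5,"dx":0,"dy":0,"dz":0,"grip":0.05},{"ax":0,"ay":0,"az":-10.5,"dx":0,"dy":0,"dz":0,"grip":0.05},{"ax":0,"ay":0,"az":-10.5,"dx":0,"dy":0,"dz":0,"grip":0.05},{"ax":0,"ay":0,"az":-10.5,"dx":0,"dy":0,"dz":0,"grip":0.05}], "force": 40}}

```text
t: 9.98
position: [633.2, 133.5, 271.7]
ee_rot: [-0.0, -0.025, 1.0, 0.0]
force: [0.0, -0.3, -0.8]
opening: 0.586
finger_force: 0.0
```

Call:
{"op": "drive_tool", "data": {"deltas": [{"ax":0,"ay":0,"az":-10.5,"dx":0,"dy":0,"dz":0,"grip":0.05},{"ax":0,"ay":0,"az":-10.5,"dx":0,"dy":0,"dz":0,"grip":0.05},{"ax":0,"ay":0,"az":-10.5,"dx":0,"dy":0,"dz":0,"grip":0.05},{"ax":0,"ay":0,"az":-10.5,"dx":0,"dy":0,"dz":0,"grip":0.05},{"ax":0,"ay":0,"az":-2.6,"dx":0,"dy":0,"dz":0,"grip":0.05},{"ax":0,"ay":0,"az":0,"dx":0,"dy":0,"dz":0,"grip":0.05},{"ax":0,"ay":0,"az":0,"dx":0,"dy":0,"dz":0,"grip":0.05}], "force": 40}}

```text
t: 10.85
position: [632.9, 133.0, 272.0]
ee_rot: [-0.0, -0.399, 0.917, 0.0]
force: [-0.3, 0.4, -0.5]
opening: 0.591
finger_force: 0.0
```

Run:
```python
from h import *
s=bot.sense(); q=s['ee_rot']; M=Ro.from_quat([q[1],q[2],q[3],q[0]]).as_matrix()
print(s['t'],s['position'],s['force'],s['opening'],s['qpos']); print('tool y yaw deg',np.degrees(np.arctan2(M[1,1],M[0,1])),M[:,2])
for n in ['wrist']:
    grab(n); X,p,d=cloud(n); m=(X[...,2]>208)&(X[...,2]<219)&(abs(X[...,0]-633)<32)&(abs(X[...,1]-132)<32)
    Q=X[m][:,:2].astype(np.float32); print(n,len(Q), cv2.minAreaRect(Q) if len(Q)>5 else '')
cv2.imwrite('pics/w5.png',cv2.resize(np.load('wrist.npz')['p'][...,::-1],(800,600)))
```

```text
10.85 [632.89148088 132.99299571 271.99468123] [-0.25125509  0.38740221 -0.49376665] 0.5914754373886782 [ 8.30866167e-02  4.56528298e-01  3.29067820e-01  1.44350590e+00
  3.41569475e-05 -7.38827255e-01]
tool y yaw deg 137.0921953911915 [-1.72296150e-04  1.99266497e-05 -9.99999985e-01]
wrist 1076 ((632.08203125, 131.04074096679688), (49.034908294677734, 12.847942352294922), 47.46467971801758)
```

View pics/w5.png

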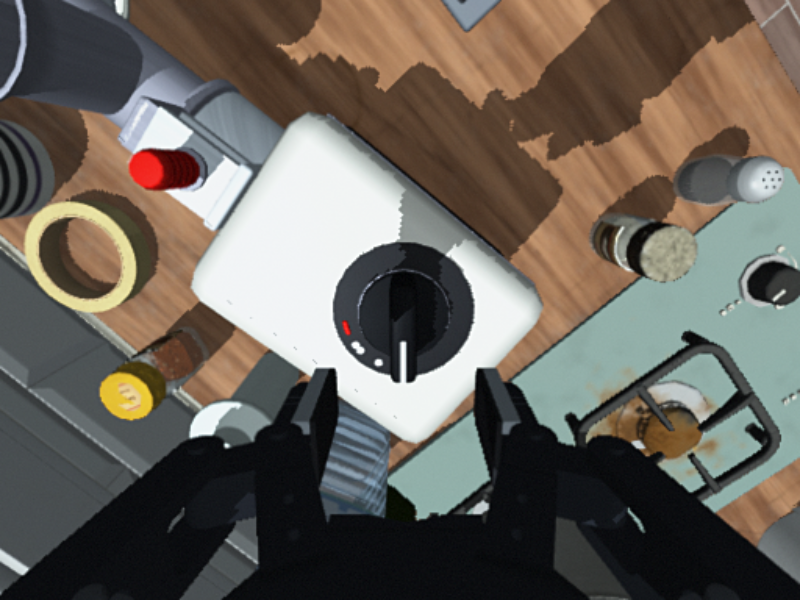

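The dial bar runs through (402,325) and lines up with the tool's jaws. The pin is home at (170,170). I'll descend, grip the bar and turn it.

Call:
{"op": "drive_tool", "data": {"deltas": [{"ax":0,"ay":0,"az":0,"dx":0.0012,"dy":-0.0006,"dz":0.02,"grip":0.05},{"ax":0,"ay":0,"az":0,"dx":0,"dy":0,"dz":0.025,"grip":0.05},{"ax":0,"ay":0,"az":0,"dx":0,"dy":0,"dz":0.02,"grip":0.05},{"ax":0,"ay":0,"az":0,"dx":0,"dy":0,"dz":0.009,"grip":0.05},{"ax":0,"ay":0,"az":0,"dx":0,"dy":0,"dz":0,"grip":0.05},{"ax":0,"ay":0,"az":0,"dx":0,"dy":0,"dz":0,"grip":0.0},{"ax":0,"ay":0,"az":0,"dx":0,"dy":0,"dz":0,"grip":0.0},{"ax":0,"ay":0,"az":0,"dx":0,"dy":0,"dz":0,"grip":0.0},{"ax":0,"ay":0,"az":0,"dx":0,"dy":0,"dz":0,"grip":0.0},{"ax":0,"ay":0,"az":0,"dx":0,"dy":0,"dz":0,"grip":0.0},{"ax":0,"ay":0,"az":0,"dx":0,"dy":0,"dz":0,"grip":0.0}], "force": 60}}

```text
t: 12.28
position: [633.0, 131.1, 199.5]
ee_rot: [0.001, -0.4, 0.917, -0.0]
force: [0.5, -0.7, 5.9]
opening: 0.136
finger_force: 59.5
```

Call:
{"op": "drive_tool", "data": {"deltas": [{"ax":0,"ay":0,"az":7,"dx":0,"dy":0,"dz":0,"grip":0.0},{"ax":0,"ay":0,"az":7,"dx":0,"dy":0,"dz":0,"grip":0.0},{"ax":0,"ay":0,"az":7,"dx":0,"dy":0,"dz":0,"grip":0.0},{"ax":0,"ay":0,"az":7,"dx":0,"dy":0,"dz":0,"grip":0.0},{"ax":0,"ay":0,"az":7,"dx":0,"dy":0,"dz":0,"grip":0.0},{"ax":0,"ay":0,"az":7,"dx":0,"dy":0,"dz":0,"grip":0.0},{"ax":0,"ay":0,"az":0,"dx":0,"dy":0,"dz":0,"grip":0.0}], "force": 60}}

```text
t: 13.15
position: [632.7, 131.7, 199.5]
ee_rot: [0.001, -0.044, 0.999, 0.001]
force: [-1.4, 1.7, 5.8]
opening: 0.144
finger_force: 59.7
```

```bash
cat > st.py <<'E'
from h import *
s=bot.sense(); q=s['ee_rot']; M=Ro.from_quat([q[1],q[2],q[3],q[0]]).as_matrix()
print(s['t'],s['position'],s['force'],s['moment'],s['opening'],s['qpos'][5]); print('turned rad',np.radians(137.2)-np.arctan2(M[1,1],M[0,1]))
E
python3 st.py
```

```text
13.15 [632.69343096 131.73095094 199.53893877] [-1.42494848  1.72475014  5.84446915] [ 0.2621134   0.13709619 -0.06463572] 0.14369783382925636 -0.00755668609818965
turned rad 0.7355017663475403
```

Turning freely with low side force. I'll continue to about 1.32 rad.

Call:
{"op": "drive_tool", "data": {"deltas": [{"ax":0,"ay":0,"az":7,"dx":0,"dy":0,"dz":0,"grip":0.0},{"ax":0,"ay":0,"az":7,"dx":0,"dy":0,"dz":0,"grip":0.0},{"ax":0,"ay":0,"az":7,"dx":0,"dy":0,"dz":0,"grip":0.0},{"ax":0,"ay":0,"az":7,"dx":0,"dy":0,"dz":0,"grip":0.0},{"ax":0,"ay":0,"az":6,"dx":0,"dy":0,"dz":0,"grip":0.0},{"ax":0,"ay":0,"az":0,"dx":0,"dy":0,"dz":0,"grip":0.0},{"ax":0,"ay":0,"az":0,"dx":0,"dy":0,"dz":0,"grip":0.0},{"ax":0,"ay":0,"az":0,"dx":0,"dy":0,"dz":0,"grip":0.0}], "force": 60}}

```text
t: 14.15
position: [632.8, 132.3, 199.5]
ee_rot: [0.001, 0.249, 0.968, 0.001]
force: [0.5, 3.9, 4.9]
opening: 0.14
finger_force: 59.7
```

```bash
python3 st.py
python3 - <<'E'
from h import *
p,d=grab('wrist'); cv2.imwrite('pics/w6.png',cv2.resize(p[...,::-1],(800,600)))
X,p,d=cloud('wrist'); m=(X[...,2]>208)&(X[...,2]<217)&(abs(X[...,0]-633)<32)&(abs(X[...,1]-132)<32)
Q=X[m][:,:2].astype(np.float32); print(len(Q), cv2.minAreaRect(Q) if len(Q)>5 else '')
E
```

```text
14.15 [632.79839188 132.30770811 199.526723  ] [0.50101135 3.85421515 4.92174666] [0.53094608 0.0368361  0.12174838] 0.13996929345416104 0.584542962946723
turned rad 1.327122370541582
2683 ((632.0831298828125, 131.82492065429688), (43.12908172607422, 39.34955978393555), 12.381031036376953)
```

View pics/w6.png

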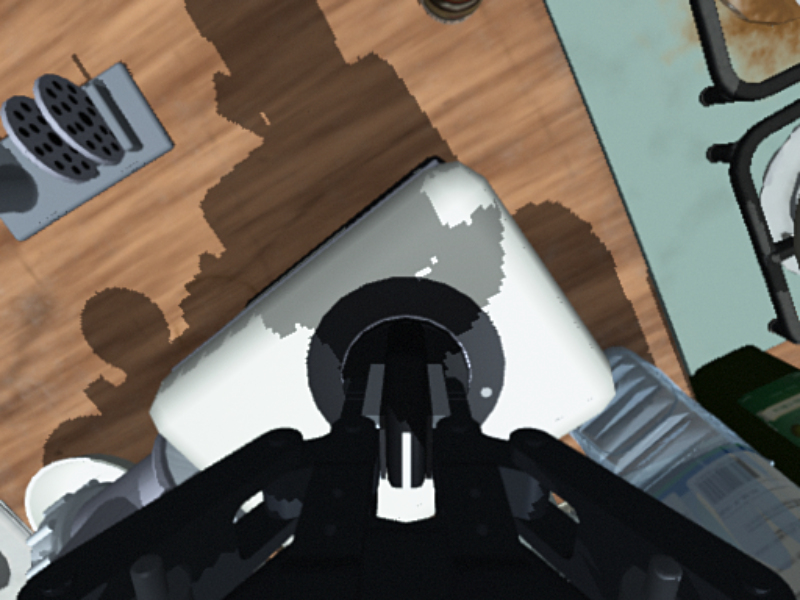

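The bar is still square in the jaws: its white line runs vertical at (405,460). The tool has turned 1.327 rad, and the moment about z is 0.12 N m, which fits the spring. I'll hand in.

```bash
python3 -c "
from plant import bot
print(bot.finish_job())"
```

```text
the job is handed in; nothing more can be done
None
```

The pin is fully home and released, and I handed the job in at about 14 s with the gripper still holding the dial at about 1.33 rad, in the third position; no verdict came back.

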